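# Set the throttle lever to the index and fit its spring sleeve

### The job

The throttle body bolted to the fixture plate is being set up. Turn its red lever until the lever's nose points straight at the yellow index clamp on the white protractor plate, and slide the white spring sleeve, flange down, over the upright spindle until it sits on the lever's hub, in whichever order you like. Leave the sleeve seated and the lever on the index, and leave the other parts on the bench where they lie.

Things in the scene. Friction and masses are not known exactly. Their poses are not given: they have to be found in the camera images.
- throttle: aluminium throttle body with a horizontal 70 mm bore between two 104 mm square flanges, bolted on a dark fixture plate 130 x 116 mm fixed to the bench. Origin: centre of the plate's underside, below the spindle axis; z up, x along the bore. Flange tops at 116 mm. On its +y side, below the lever, a white protractor plate with black ticks, 90 to 148 mm from the axis, its top at 136 mm
- lever: red lever turning level about the upright spindle. Origin: on the axis, at the top face of its dark hub (diameter 44 mm, the sleeve's seat). z up, x towards its nose, whose tip is 117 mm from the axis. Bar 22 mm wide, 8 thick, top 8 mm below the origin. Starts near its clockwise stop, must turn anticlockwise seen from above; travel 83 degrees; stays where left; about 1.5 N at the stud moves it
- stud (a point): centre of the ball (diameter 16 mm) of the upright steel ball stud on the lever, 100 mm from the axis along the lever's x and 26 mm above the lever's origin. Ball top 34 mm, shank (diameter 11 mm) and foot collar (diameter 18 mm, up to 4 mm below the lever's origin) under it
- spindle_top (a point): top end of the upright steel spindle that stands 68 mm above the lever's origin (the hub's top face), on the axis; diameter 14 mm, its uppermost 6 mm taper to diameter 7 mm
- index: yellow index clamp fixed on the rim of the protractor plate, 24 mm wide, with a pointed yellow beak towards the spindle. Origin: on the spindle axis, same point as the lever's origin; x points from the axis to the beak's point (127 mm out) and the clamp (to 180 mm). Its top is 15 mm below the origin (a small screw head 4 mm more). The lever is on the index when both x axes agree
- sleeve: white plastic spring sleeve, 60 mm tall tube, outer diameter 36 mm, through bore diameter 18 mm, with a flange of diameter 50 mm, 6 mm thick, at its foot; 80 g; stands on the carpet, flange down. Origin: centre of the underside; z up along the bore
- pulley: bystander: dark steel water-pump pulley, diameter 90, 52 mm tall, standing on the carpet on the other side of the throttle body than the sleeve. Origin: centre of the underside
- brass_cap: bystander: brass flanged cap, diameter 76, 34 mm tall. Origin: centre of the underside
- pump_shaft: bystander: stepped steel shaft lying along its x, 150 mm long, 22 mm thick. Origin: middle of the underside
- caliper: bystander: caliper lying flat along its x, 230 mm long, 14 mm high. Origin: middle of the underside
- screwdriver: bystander: wooden-handled screwdriver lying along its x, 210 mm long. Origin: middle of the underside
- valve: bystander: engine valve lying along its x, head diameter 34 mm, 104 mm long. Origin: underside near the head
Things that resemble listed ones, but are neither listed nor needed, are in the scene too. There is more than one size of the sleeve; the one meant has the size given above.

How it is judged:
At the end, for the whole second after the job is handed in: The lever rests within 4 degrees (0.07 rad) of the direction of the index, and the sleeve is over the spindle, flange down, upright within 4 degrees, its underside within 4 mm of the hub's top face; both at rest (angle between the x axis of lever and the x axis of index, either way round below 0.07 rad and angular speed of lever below 0.05 rad/s and z of sleeve in the frame of lever between -0.004 and 0.004 m and distance between sleeve and lever below 0.006 m and angle between sleeve's own z axis and vertical below 0.07 rad and linear speed of sleeve below 0.02 m/s); the robot touches nothing.
It fails at once if one of the other loose parts (pulley, brass cap, pump shaft, caliper, screwdriver, valve) is moved more than 30 mm (distance of any of pulley, brass_cap, pump_shaft, caliper, screwdriver, valve from where it was at the start of the episode above 0.03 m).
It also fails if it takes over 64 s, if anything falls off the work surface, if the arm or the gripper's body presses on something with over 40 N, if the wrist force passes 120 N, or if a joint passes its speed limit or range.

### The arm

A 7-joint arm with a two-finger parallel gripper is mounted at the origin on the work surface. World frame = base frame: x ahead of the robot, y to its left, z up, the work surface at z = 0. Lengths are in m, angles in rad, forces in N, time in s.
With the tool pointing down it reaches from about 0.425 to 0.95 m from the base axis. Payload 4.7 kg.
Tool frame: the origin (TCP) lies on the centre line of the jaws, within the pads' length; the fingertips stand robot.nose_length ahead of it and the grasp point (between the pads) lies 8 mm behind it (robot.nose_length is the distance from the TCP to the fingertips, in m); z points along the fingers, x is the direction in which the jaws open and shut, and the axes are right-handed (so a half turn about z gives the same grasp; the last joint's range is limited). The gripper opens to 85 mm and grips with 20 to 120 N. Pads are 22 mm wide; open, the fingers measure 114 mm over their backs; the gripper's body (76 mm by 85 mm) begins 54 mm behind the grasp point. The pads swing forward as they close: fully open they stand 13 mm farther back than shut.
Start: joints at [-1.235, 0.469, -0.049, 1.532, 0.024, 1.141, -0.082], TCP at [0.241, 0.631, 0.242] pointing down, gripper open.
Joint ranges: [-2.59, 2.59], [-0.33, 1.99], [-1.39, 1.29], [0.1, 2.45], [-1.04, 4.18], [0.21, 1.99], [-2.66, 2.66]. Speed limits (rad/s): [2.57, 2.57, 3.14, 3.14, 3.14, 3.14, 3.14].

### API

Orientations are given as [roll, pitch, yaw] about the fixed x, y, z axes, in that order (R = Rz(yaw) Ry(pitch) Rx(roll)).
In Python, from plant import robot gives the robot as it stands. Calls block until the motion is done:
- robot.goto(position, orientation): joint-space move of the TCP to a pose.
- robot.move_straight(position, vel=0.15, attitude=None, contact_N=None): straight line of the TCP; attitude=None keeps the orientation; vel is the mean speed in m/s. With contact_N (N) it stops when the force on the tool has changed by that much, and returns True; else False.
- robot.move_joints(angles): joint-space move.
- robot.grip(opening, strength=None): opening from 0.0 (shut) to 1.0 (fully open); strength is the grip in N (None keeps the last); returns when the fingers have stopped.
- robot.sleep(seconds).
- robot.inverse_kinematics(position, orientation): joint angles nearest the present ones, or None.
- robot.sense(): the state.
- robot.grab_frame(name): name is "scene" or "top"; returns a dict with "image" (480x640x3 uint8, red, green, blue), "range_z" (480x640 float32, m along the optical axis (not along the pixel's ray), 0 where there is no reading), "fx", "fy", "cx", "cy" (pixels), "R" (3x3) and "t" (3): a world point X has camera coordinates R X + t. Camera axes: x right, y down, z forward; pixel columns grow to the right and rows downward; lengths in m; the calibration is good to about 2 mm. A picture is of the moment at which its call begins.
A pose or a line that the arm cannot do raises robot.IKError and nothing moves.
- robot.close_job(): hands the job in, once; it reports no verdict.
The state is a dict: "t": time; "joint_pos": joint angles; "joint_velocities": joint speeds; "effort": joint torques, N m; "tcp_pos": TCP position; "tcp_rot": TCP orientation; "wrist_force": force on the tool from outside, world axes, zero at the start; "torque": the same for the moment, N m; "opening": opening from 0.0 (shut) to 1.0 (fully open).
Only numpy, scipy, OpenCV 4.12 (cv2) and the standard library are available. Lean on these libraries where they do the work, as an engineer would, in place of code of your own. Each camera call takes 0.05 s, during which the arm holds its last target. There are 200 camera calls.

## Working session

There is one attempt and no reset: what is moved stays moved. The work goes in short steps, each a Python script; the robot and the scene stay as the last script left them, time stands still between calls to the robot, and variables do not carry over. Pictures are saved under pics/ and viewed, about 8 in all and at most 12, crops included, and the job is handed in when it is done.

```bash
mkdir -p pics; ls; python3 - <<'E'
from plant import robot
import cv2,numpy as np
for n in("scene","top"):
    f=robot.grab_frame(n); cv2.imwrite(f"pics/{n}0.png",f["image"][:,:,::-1]); np.savez(f"{n}0.npz",**f)
    print(n,f["fx"],f["R"].tolist(),f["t"])
print(robot.nose_length,robot.sense())
E
```

```text
pics
scene 565.4177526497544 [[-0.6609204257058365, 0.750440208427637, 0.00486666825461768], [0.4090738036522116, 0.3656971550231892, -0.8360168742157404], [-0.6291604040706371, -0.5505498019099001, -0.5486821498523915]] [ 0.29601951 -0.08646487  1.81612842]
top 615.9204675628613 [[0.005356778998283291, -0.9999468857426312, 0.008805146925355903], [-0.983155869407048, -0.006875083504021526, -0.18263972644877888], [0.1826905617957195, -0.007678471229762115, -0.9831404781160922]] [0.00489726 0.49626    1.53422778]
0.011 {'t': 0.1, 'joint_pos': array([-1.23491809,  0.46939749, -0.04856102,  1.53356419,  0.02409756,
        1.14102746, -0.08230564]), 'joint_velocities': array([-0.00050113, -0.00188717,  0.00187787, -0.00233291,  0.00175739,
       -0.00053294, -0.00107616]), 'effort': array([ 6.93369911e-04, -5.11517394e+01, -4.68750147e-02, -2.38391483e+01,
        1.08614535e-02,  4.35711103e-03, -2.14890787e-05]), 'tcp_pos': array([0.24062493, 0.63011034, 0.24134586]), 'tcp_rot': array([3.14151569e+00, 1.80952464e-03, 1.20600988e+00]), 'wrist_force': array([ 0.38234554, -1.14912168,  0.25532877]), 'torque': array([0.00798263, 0.00567378, 0.0272765 ]), 'opening': 1.0011741848300657}
```

View pics/top0.png

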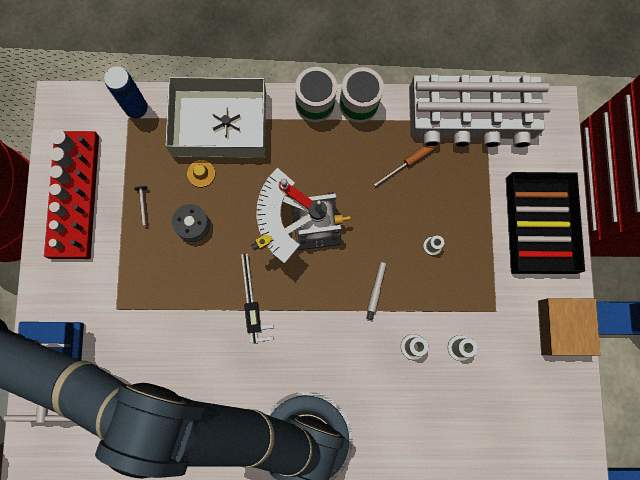

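View pics/scene0.png

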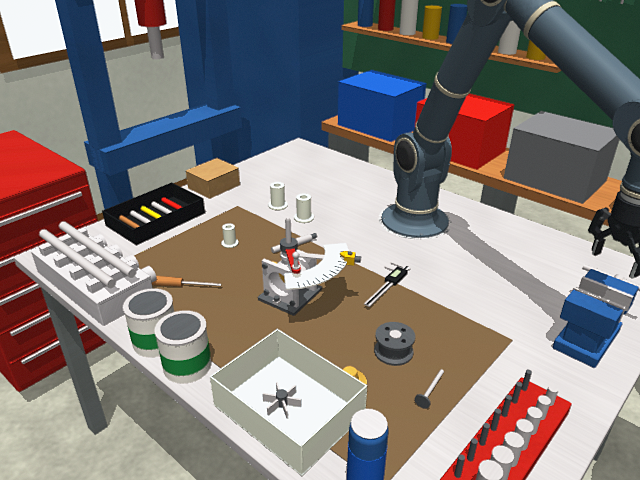

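The top view shows the target sleeve alone on the carpet at (434,245), with larger ones off the carpet at (414,347) and (462,348). The spindle is near (318,208), the lever nose near (281,183), the yellow index at (263,242) and the pulley at (192,222). The scene view agrees.

```bash
cat > h.py <<'E'
import numpy as np,cv2
def load(n): return dict(np.load(n))
def cloud(f):
    z=f["range_z"].astype(float); v,u=np.mgrid[:480,:640]
    P=np.dstack([(u-f["cx"])/f["fx"]*z,(v-f["cy"])/f["fy"]*z,z])-f["t"]
    P=P@f["R"]; P[z==0]=np.nan
    return P
def hsv(f): return cv2.cvtColor(f["image"],cv2.COLOR_RGB2HSV)
def proj(f,X):
    c=f["R"]@np.asarray(X)+f["t"]; return c[0]/c[2]*f["fx"]+f["cx"],c[1]/c[2]*f["fy"]+f["cy"]
E
python3 - <<'E'
from h import *
np.set_printoptions(precision=4,suppress=True)
for n,boxes in(("top0.npz",{"thr":(170,270,245,360),"slv":(230,262,418,450)}),("scene0.npz",{"thr":(212,315,250,365),"slv":(218,252,215,242)})):
    f=load(n);P=cloud(f);H=hsv(f)
    r0,r1,c0,c1=boxes["thr"];p=P[r0:r1,c0:c1].reshape(-1,3);h=H[r0:r1,c0:c1].reshape(-1,3).astype(int)
    red=((h[:,0]<8)|(h[:,0]>172))&(h[:,1]>150)&(h[:,2]>60); ye=(abs(h[:,0]-26)<6)&(h[:,1]>150)&(h[:,2]>60)
    for nm,m in(("red",red),("yel",ye)):
        q=p[m&(p[:,2]>.1)];z=q[:,2];print(n,nm,len(q),"z pct",np.percentile(z,[5,50,95]))
        for s in("",):
            xy=q[:,:2];mu=xy.mean(0);w,v=np.linalg.eigh(np.cov(xy.T));print("  mean",mu,"dir deg",np.degrees(np.arctan2(v[1,1],v[0,1])),"ext",np.ptp(xy@v[:,1]),q[np.argmax(q[:,0])],q[np.argmin(q[:,0])])
    t=p[p[:,2]>.205];print(n,"high pts",len(t),np.nanmedian(t,0),t[np.argsort(-t[:,2])[:12]])
    r0,r1,c0,c1=boxes["slv"];q=P[r0:r1,c0:c1].reshape(-1,3);print("sleeve z",np.nanpercentile(q[:,2],[1,50,90,99]))
    t=q[q[:,2]>.053];print(" rim",len(t),t.mean(0),(t.min(0)+t.max(0))/2,np.ptp(t,axis=0))
    t=q[q[:,2]>.004];print(" all",len(t),(t.min(0)+t.max(0))/2,np.ptp(t,axis=0))
f=load("top0.npz");a=cv2.resize(f["image"][160:275,240:365,::-1],None,fx=4,fy=4,interpolation=cv2.INTER_CUBIC)
g=load("scene0.npz");b=cv2.resize(g["image"][205:320,220:295+70,::-1],None,fx=4,fy=4,interpolation=cv2.INTER_CUBIC)
cv2.imwrite("pics/crop0.png",cv2.resize(np.hstack([a,b[:,:]]),(0,0),fx=.74,fy=.74))
E
```

```text
top0.npz red 275 z pct [0.158  0.1625 0.1673]
  mean [0.5828 0.0253] dir deg 55.29234677213575 ext 0.09499542535478117 [0.6164 0.0692 0.1584] [ 0.5512 -0.0012  0.1631]
top0.npz yel 106 z pct [0.1498 0.1553 0.1616]
  mean [0.4736 0.1045] dir deg 119.21338051660764 ext 0.035565736768000525 [0.4862 0.1011 0.155 ] [0.4571 0.1125 0.1548]
top0.npz high pts 47 [ 0.5456 -0.0228  0.2326] [[ 0.5457 -0.0203  0.245 ]
 [ 0.5484 -0.0226  0.2436]
 [ 0.5417 -0.0249  0.2426]
 [ 0.5517 -0.0272  0.2398]
 [ 0.5448 -0.025   0.2395]
 [ 0.5495 -0.0204  0.2392]
 [ 0.5496 -0.025   0.239 ]
 [ 0.5475 -0.025   0.238 ]
 [ 0.5523 -0.0228  0.2373]
 [ 0.5407 -0.0228  0.2372]
 [ 0.5455 -0.0228  0.2366]
 [ 0.5481 -0.0274  0.2356]]
sleeve z [-0.0027  0.0065  0.0614  0.0681]
 rim 134 [ 0.4884 -0.3289  0.0637] [ 0.4889 -0.3286  0.0643] [0.036  0.0351 0.021 ]
 all 720 [ 0.4897 -0.334   0.0394] [0.0846 0.0853 0.0708]
scene0.npz red 131 z pct [0.157  0.1612 0.1636]
  mean [0.5895 0.0261] dir deg 53.506944800041666 ext 0.1010583061246842 [0.6206 0.061  0.1559] [ 0.5494 -0.0039  0.1588]
scene0.npz yel 131 z pct [0.1331 0.1514 0.1564]
  mean [0.4799 0.111 ] dir deg 97.90621215043058 ext 0.037751987119650346 [0.4899 0.1028 0.1533] [0.4601 0.113  0.1546]
scene0.npz high pts 69 [ 0.5531 -0.0191  0.2228] [[ 0.5491 -0.0215  0.2397]
 [ 0.5507 -0.02    0.2382]
 [ 0.5516 -0.0225  0.2376]
 [ 0.5548 -0.0193  0.2375]
 [ 0.548  -0.0193  0.2373]
 [ 0.5519 -0.0189  0.2364]
 [ 0.5462 -0.0278  0.236 ]
 [ 0.5558 -0.0184  0.2355]
 [ 0.5505 -0.027   0.2354]
 [ 0.5569 -0.0207  0.2351]
 [ 0.5487 -0.0187  0.235 ]
 [ 0.5531 -0.0178  0.2346]]
sleeve z [-0.002   0.0044  0.0517  0.0652]
 rim 86 [ 0.4936 -0.326   0.0607] [ 0.4929 -0.3283  0.0601] [0.0342 0.0443 0.0138]
 all 497 [ 0.4623 -0.3693  0.0355] [0.1734 0.1911 0.063 ]
```

View pics/crop0.png

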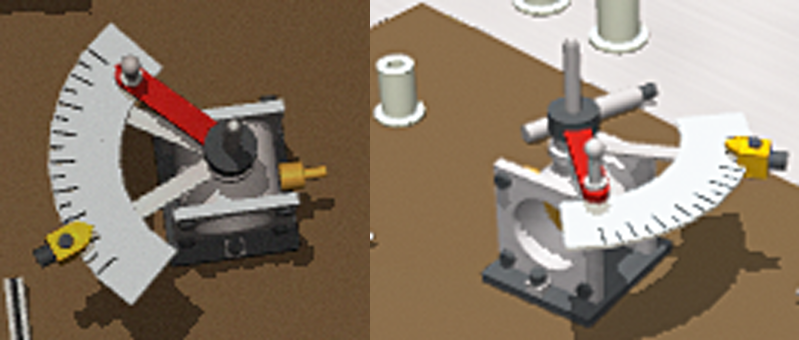

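The crop shows the spindle tip, ball stud and beak in both views, so I'll triangulate them. Lever top (0.1625) and index top (0.1555) both give a hub height of about 0.1705.

```bash
cat >> h.py <<'E'
def onplane(f,uv,z):
    d=f["R"].T@np.array([(uv[0]-f["cx"])/f["fx"],(uv[1]-f["cy"])/f["fy"],1]);c=-f["R"].T@f["t"]
    return c+d*(z-c[2])/d[2]
def tri(fs,uvs):
    A=np.zeros((3,3));b=np.zeros(3)
    for f,uv in zip(fs,uvs):
        d=f["R"].T@np.array([(uv[0]-f["cx"])/f["fx"],(uv[1]-f["cy"])/f["fy"],1]);d/=np.linalg.norm(d)
        M=np.eye(3)-np.outer(d,d);A+=M;b+=M@(-f["R"].T@f["t"])
    return np.linalg.solve(A,b)
E
python3 - <<'E'
from h import *
from plant import robot
np.set_printoptions(precision=4,suppress=True)
T,S=load("top0.npz"),load("scene0.npz")
for nm,a,b,z in(("spindle",(318.7,203.2),(287.8,219),.2385),("stud",(284.3,182.6),(296.4,255.3),.1965),("beak",(272.1,237.7),(340.3,253.6),.153),("hub",(318.2,209.7),(287.8,244.5),.1705),("sleeve",(436.5,240.3),(229.2,226.3),.06)):
    print(nm,tri((T,S),(a,b)),onplane(T,a,z),onplane(S,b,z))
# red bar edge line: fit of bar points at z~.1625
ax=np.array([.547,-.0225])
for f in(T,S):
    P=cloud(f).reshape(-1,3);h=hsv(f).reshape(-1,3).astype(int)
    near=(np.hypot(P[:,0]-ax[0],P[:,1]-ax[1])<.19)&(P[:,2]>.12)
    red=near&((h[:,0]<8)|(h[:,0]>172))&(h[:,1]>150);ye=near&(abs(h[:,0]-26)<6)&(h[:,1]>150)&(h[:,1]>0)&(P[:,1]>.06)
    for m in(red,ye):
        d=P[m][:,:2]-ax;print(m.sum(),np.degrees(np.arctan2(*d.mean(0)[::-1])),np.hypot(*d.T).min(),np.hypot(*d.T).max())
def ik(p,yaw): return robot.inverse_kinematics(p,[np.pi,0,yaw])
for ph in(53,85,120):
    p=[*(ax+.1*np.array([np.cos(np.radians(ph)),np.sin(np.radians(ph))])),.1885]
    for o in(-90,90): print(ph,o,ik(p,np.radians(ph+o)))
for y in np.radians([-124,-79,-34,11,56]): print("slv",y,ik([.489,-.328,.037],y),ik([.547,-.0225,.25],y))
E
```

```text
spindle [ 0.5464 -0.0247  0.2316] [ 0.5445 -0.0243  0.2385] [ 0.5548 -0.0167  0.2385]
stud [0.6047 0.0563 0.1926] [0.6042 0.0554 0.1965] [0.6083 0.0613 0.1965]
beak [0.4805 0.0852 0.1478] [0.4802 0.0841 0.153 ] [0.4859 0.091  0.153 ]
hub [ 0.5483 -0.0259  0.1589] [ 0.5455 -0.0254  0.1705] [ 0.5609 -0.0134  0.1705]
sleeve [ 0.4914 -0.3274  0.0645] [ 0.4939 -0.3302  0.06  ] [ 0.486  -0.3308  0.06  ]
282 53.39794715270507 0.021735960767110974 0.1150227035205191
108 120.09216819310194 0.12806866892351346 0.16376437493312018
131 48.83094871626553 0.01752094570509063 0.1174916767939956
131 116.6747576220623 0.1277018967950652 0.1643660486279319
53 -90 [-0.6041  0.4607  0.6014  1.7807 -0.3048  0.9942 -0.5289]
53 90 [-0.1872  0.4118  0.0316  1.7558 -0.0153  0.9742  2.3462]
85 -90 [-0.5998  0.3614  0.4931  1.8903 -0.2087  0.9404 -0.0971]
85 90 [ 0.6173  0.6217 -1.1745  1.8234  0.6338  1.1365  2.2762]
120 -90 [-0.5595  0.2532  0.4124  2.0186 -0.1291  0.8943  0.4458]
120 90 [-1.0816  0.4187  1.1252  2.0411 -0.463   0.9641 -2.3333]
slv -2.1642082724729685 [-0.1083  0.7789  0.9096  1.9441 -0.8317  0.8483 -0.9041] [-0.877   0.418   1.1223  1.8715 -0.4192  1.1166 -1.762 ]
slv -1.3788101090755203 [ 0.1737  0.6222  0.4704  1.929  -0.4281  0.6897 -0.4748] [-0.6579  0.3076  0.781   1.8628 -0.2454  1.0699 -1.16  ]
slv -0.5934119456780721 [ 0.1374  0.6338  0.5224  1.9311 -0.476   0.7007  0.3537] [-0.5683  0.2864  0.6603  1.8586 -0.1996  1.063  -0.4234]
slv 0.19198621771937624 [ 0.0638  0.6632  0.6304  1.9352 -0.5758  0.7295  1.2285] [-0.5044  0.2754  0.5772  1.8556 -0.171   1.0598  0.3316]
slv 0.9773843811168246 [ 0.1359  0.6343  0.5245  1.9312 -0.478   0.7012  1.9263] [-0.4459  0.2677  0.5027  1.8526 -0.1468  1.0578  1.0915]
```

```bash
cat >> h.py <<'E'
AX=np.array([.546,-.0235]);ZH=.1705
def arc(ph,r=.1,z=ZH+.018):
    a=np.radians(ph);return [AX[0]+r*np.cos(a),AX[1]+r*np.sin(a),z]
def ori(deg): return [np.pi,0,np.radians(deg)]
def rep(robot,s=""):
    q=robot.sense();print(s,round(q["t"],2),q["tcp_pos"].round(4),q["tcp_rot"].round(3),q["wrist_force"].round(1),round(q["opening"],3))
E
python3 - <<'E'
from plant import robot
from h import *
p=53.8
robot.grip(.6,strength=25)
robot.goto(arc(p,z=.30),ori(p-90)); rep(robot,"above")
print(robot.move_straight(arc(p),vel=.1,contact_N=8)); rep(robot,"down")
f=robot.grab_frame("top");g=robot.grab_frame("scene")
a=cv2.resize(f["image"][140:260,240:365,::-1],None,fx=3,fy=3);b=cv2.resize(g["image"][190:310,235:365,::-1],None,fx=3,fy=3)
cv2.imwrite("pics/down.png",np.hstack([a,b]))
E
```

```text
above 2.96 [0.605  0.0589 0.2997] [-3.142e+00  1.000e-03 -6.290e-01] [ 0.5  0.1 -0.1] 0.598
False
down 4.22 [0.6056 0.0572 0.1892] [-3.141e+00 -1.000e-03 -6.320e-01] [ 0.1  0.3 -0.4] 0.6
```

View pics/down.png

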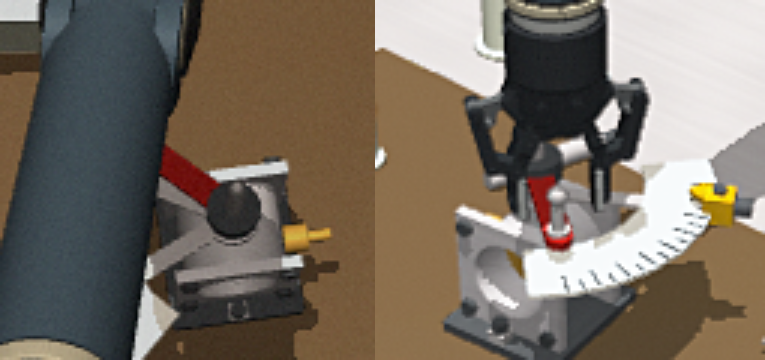

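The stud stands between the open fingers at about (558,205), the spindle and body are clear. Closing on it, then swinging.

```bash
python3 - <<'E'
from plant import robot
from h import *
robot.grip(0,strength=25); rep(robot,"grip")
for p in np.linspace(53.8,120.3,9)[1:]:
    robot.move_straight(arc(p),vel=.09,attitude=ori(p-90)); rep(robot,p)
robot.grip(.6); rep(robot,"open")
robot.move_straight(arc(p,z=.30),vel=.2)
robot.goto([.489,-.3285,.20],ori(-34)); rep(robot)
f=robot.grab_frame("top");g=robot.grab_frame("scene");np.savez("top1.npz",**f);np.savez("scene1.npz",**g)
a=cv2.resize(f["image"][160:280,240:365,::-1],None,fx=3.2,fy=3.2,interpolation=cv2.INTER_CUBIC);b=cv2.resize(g["image"][200:320,240:365,::-1],None,fx=3.2,fy=3.2,interpolation=cv2.INTER_CUBIC)
cv2.imwrite("pics/turned.png",np.hstack([a,b]))
E
```

```text
grip 4.76 [0.6054 0.0572 0.1889] [-3.141e+00 -1.000e-03 -6.320e-01] [ 0.1 -0.5  1.6] 0.163
62.1125 5.07 [0.5925 0.0648 0.1888] [-3.141e+00  1.000e-03 -4.890e-01] [-0.9 -0.8  3. ] 0.162
70.425 5.38 [0.5796 0.0701 0.1888] [ 3.141  0.    -0.346] [-2.6 -1.9  5.1] 0.16
78.7375 5.68 [0.5658 0.0736 0.1888] [ 3.141 -0.    -0.2  ] [-2.1 -3.9  5.2] 0.16
87.05 5.99 [0.5516 0.075  0.1888] [ 3.14  -0.    -0.055] [-1.8 -4.3  6.1] 0.159
95.3625 6.3 [0.5373 0.0743 0.1888] [ 3.14e+00 -1.00e-03  8.90e-02] [-0.1 -5.4  4.1] 0.161
103.675 6.61 [0.5234 0.0716 0.1888] [ 3.139e+00 -1.000e-03  2.340e-01] [-0.1 -5.2  4. ] 0.162
111.9875 6.92 [0.51   0.067  0.1888] [ 3.139e+00 -1.000e-03  3.790e-01] [ 2.3 -5.8  4. ] 0.16
120.3 7.22 [0.4974 0.0604 0.1888] [ 3.138e+00 -2.000e-03  5.240e-01] [ 3.2 -7.1  2.5] 0.167
open 7.67 [0.4954 0.0634 0.1882] [-3.141  0.     0.529] [ 0.6  0.4 -0.1] 0.598
 9.88 [ 0.4903 -0.3267  0.2   ] [-3.14  0.   -0.59] [-0.2  0.3 -0.7] 0.602
```

View pics/turned.png

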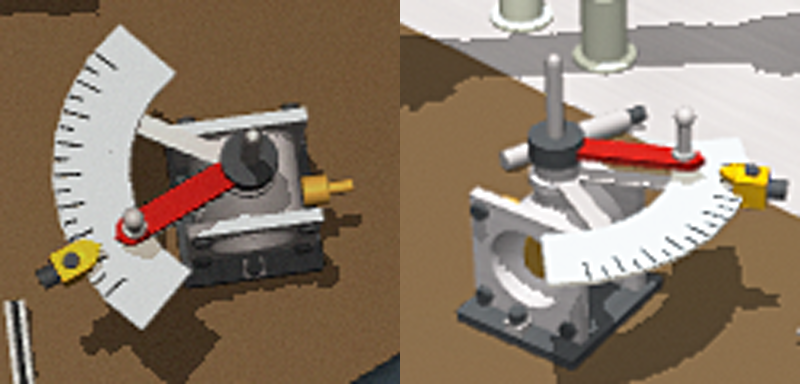

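```bash
python3 - <<'E'
from h import *
from scipy.optimize import minimize
np.set_printoptions(precision=4,suppress=True)
def poly(f,ax,th,zt):
    c,s=np.cos(th),np.sin(th);L=[]
    a=np.linspace(-np.pi/2,np.pi/2,9)
    pts=[(.0,-.011),(.0,.011)]+[(.106+.011*np.cos(t),.011*np.sin(t)) for t in a]
    for z in(zt,zt-.008):
        for x,y in pts: L.append(proj(f,[ax[0]+c*x-s*y,ax[1]+s*x+c*y,z]))
    return cv2.convexHull(np.float32(L))
K=6
def fill(p,box):
    r0,r1,c0,c1=box;m=np.zeros(((r1-r0)*K,(c1-c0)*K),np.uint8)
    q=((p.reshape(-1,2)-[c0,r0]+.5)*K).round().astype(np.int32);cv2.fillConvexPoly(m,q,1);return m>0
def redm(f,box):
    r0,r1,c0,c1=box;h=hsv(f)[r0:r1,c0:c1].astype(int)
    m=((h[:,:,0]<8)|(h[:,:,0]>172))&(h[:,:,1]>130)&(h[:,:,2]>40)
    return np.kron(m,np.ones((K,K)))>0
for cam,box in(("top",(165,275,240,360)),("scene",(215,300,250,350))):
    F=[load(f"{cam}{i}.npz") for i in(0,1)];M=[redm(f,box) for f in F]
    def cost(v):
        e=0
        for f,m,th in zip(F,M,v[2:]):
            p=fill(poly(f,v[:2]/1000,th/100,.1625),box)
            # ignore hub/stud: only count red outside poly strongly, and non-red inside beyond hub weakly
            e+=(m&~p).sum()+.5*(p&~m).sum()
        return e/K/K
    b=min((minimize(cost,[546+i,-23.5+j,94,211],method="Nelder-Mead",options=dict(initial_simplex=np.array([546+i,-23.5+j,94,211])+np.vstack([np.zeros(4),np.diag([5,5,5,5])]),maxiter=400)) for i in(-2,2) for j in(-2,2)),key=lambda r:r.fun)
    ax=b.x[:2]/1000;print(cam,ax,np.degrees(b.x[2:]/100),b.fun)
    for f in F:
        h=hsv(f).astype(int);ye=(abs(h[:,:,0]-26)<6)&(h[:,:,1]>140)
        v,u=np.nonzero(ye);Q=np.array([onplane(f,(a,c),.1555)[:2] for a,c in zip(u,v)]);V=h[:,:,2][ye]
        d=Q-ax;r=np.hypot(*d.T);k=(r>.12)&(r<.19)&(d[:,1]>.05)
        for th in(0,150,190):
            kk=k&(V>=th);
            if kk.sum()>5:
                m=d[kk].mean(0);n=d[kk][np.argsort(r[kk])[:4]].mean(0);print("  yel",th,kk.sum(),np.degrees(np.arctan2(m[1],m[0])),"beak",np.degrees(np.arctan2(n[1],n[0])),r[kk].min())
E
```

```text
top [ 0.5494 -0.0233] [ 54.048  121.9049] 175.1527777777778
  yel 0 108 120.75814272347307 beak 120.84453757830585 0.13009816696908963
  yel 150 99 120.59970141271015 beak 120.84453757830585 0.13009816696908963
  yel 190 58 120.85729266914913 beak 122.01967569958066 0.13335990041041948
  yel 0 110 120.85035597926596 beak 120.84453757830585 0.13009816696908963
  yel 150 102 120.6046086268997 beak 120.84453757830585 0.13009816696908963
  yel 190 95 120.66081900685441 beak 119.89506406799603 0.13009816696908963
scene [ 0.549  -0.0237] [ 52.9564 120.1581] 146.05555555555557
  yel 0 133 112.54046779473987 beak 79.23699201836405 0.12881490961473732
  yel 150 121 113.43519596625289 beak 118.42548332488553 0.1304151153821054
  yel 190 61 118.28212790887794 beak 118.42548332488553 0.1304151153821054
  yel 0 140 110.33641869942271 beak 54.33993599872218 0.12171430507474855
  yel 150 122 113.49652687273732 beak 118.42548332488553 0.1304151153821054
  yel 190 61 118.28212790887794 beak 118.42548332488553 0.1304151153821054
```

```bash
python3 - <<'E'
from h import *
from scipy.optimize import minimize
K=6
a=np.linspace(0,2*np.pi,40)
def mask(f,xy,box):
    r0,r1,c0,c1=box;m=np.zeros(((r1-r0)*K,(c1-c0)*K),np.uint8)
    for r,z0,z1 in((.025,.0,.006),(.018,.006,.06)):
        L=np.float32([proj(f,[xy[0]+r*np.cos(t),xy[1]+r*np.sin(t),z]) for z in(z0,z1) for t in a])
        q=((cv2.convexHull(L).reshape(-1,2)-[c0,r0]+.5)*K).round().astype(np.int32);cv2.fillConvexPoly(m,q,1)
    return m>0
R=[]
for cam,box in(("top",(225,268,414,456)),("scene",(216,256,214,244))):
    f=load(f"{cam}0.npz");r0,r1,c0,c1=box
    I=f["image"][r0:r1,c0:c1].astype(int);m=(I[:,:,2]>.75*I[:,:,0])&(I.max(2)>90)
    mm=np.kron(m,np.ones((K,K)))>0
    c=lambda v:(mask(f,v/1000,box)^mm).sum()/K/K
    b=minimize(c,[490,-329],method="Nelder-Mead",options=dict(initial_simplex=[[484,-335],[498,-331],[488,-320]]))
    print(cam,b.x,b.fun,m.sum())
E
```

```text
top [ 490.97125138 -331.46710028] 121.22222222222223 220
scene [ 486.3302525  -336.80516409] 20.36111111111111 325
```

```bash
python3 - <<'E'
from h import *
a=np.linspace(0,2*np.pi,40);O=[]
for cam,(r0,r1,c0,c1) in(("top",(225,268,414,457)),("scene",(214,257,208,251))):
    f=load(f"{cam}0.npz");I=cv2.resize(f["image"][r0:r1,c0:c1,::-1],None,fx=9,fy=9,interpolation=cv2.INTER_NEAREST)
    for xy,col in(((.491,-.3315),(0,0,255)),((.4863,-.3368),(0,255,0))):
        for r,z in((.025,0.),(.018,.06),(.009,.06)):
            q=[((np.array(proj(f,[xy[0]+r*np.cos(t),xy[1]+r*np.sin(t),z]))-[c0,r0]+.5)*9) for t in a]
            cv2.polylines(I,[np.int32(q)],True,col,1)
    O.append(I)
cv2.imwrite("pics/slv.png",np.hstack(O))
E
```

```text
(no output)
```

View pics/slv.png

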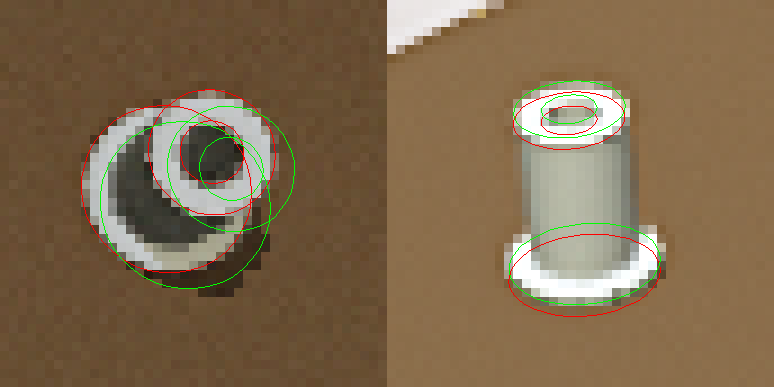

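The red outline (0.491,−0.3315) fits the top view exactly, and the two cameras differ by about 5 mm along the 45° diagonal. I'll set the jaws along that diagonal so closing centres the sleeve.

```bash
python3 - <<'E'
from plant import robot
from h import *
s=[.4905,-.3325]
robot.grip(.95,strength=40)
robot.goto([*s,.14],ori(50)); rep(robot)
print(robot.move_straight([*s,.037],vel=.1,contact_N=8)); rep(robot,"down")
robot.grip(0,strength=40); rep(robot,"grip")
robot.move_straight([*s,.15],vel=.12)
robot.goto([.549,-.0235,.312],ori(50)); robot.sleep(.4); rep(robot,"over")
f=robot.grab_frame("top");g=robot.grab_frame("scene");np.savez("top2.npz",**f);np.savez("scene2.npz",**g)
a=cv2.resize(f["image"][130:280,240:390,::-1],None,fx=2.66,fy=2.66,interpolation=cv2.INTER_CUBIC);b=cv2.resize(g["image"][150:270,230:350,::-1],None,fx=3.325,fy=3.325,interpolation=cv2.INTER_CUBIC)
cv2.imwrite("pics/over.png",np.hstack([a,b[:a.shape[0]]]))
E
```

```text
11.59 [ 0.4905 -0.3327  0.1401] [3.141 0.    0.872] [ 0.1 -0.2 -0.5] 0.95
False
down 12.78 [ 0.491  -0.3329  0.0377] [ 3.14  -0.     0.873] [-0.   0.2  0.7] 0.95
grip 13.27 [ 0.4908 -0.3327  0.0376] [ 3.141 -0.     0.873] [0.  0.8 4.1] 0.406
over 16.09 [ 0.549  -0.0239  0.3118] [-3.141  0.     0.872] [-1.   0.  -1.3] 0.407
```

View pics/over.png

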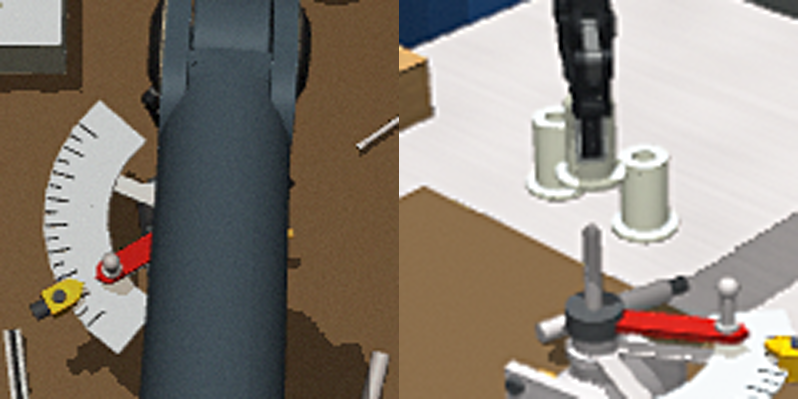

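Sleeve gripped (opening 0.407 ≈ 35 mm), flange at (591,172) directly above the spindle tip (592,230) across the scene view; the jaws centre it along the other direction. Lowering with contact guard.

```bash
python3 - <<'E'
from plant import robot
from h import *
a=[.549,-.0235]
robot.move_straight([*a,.282],vel=.1);rep(robot)
c=robot.move_straight([*a,.258],vel=.04,contact_N=6);rep(robot,c)
if not c:
    c=robot.move_straight([*a,.203],vel=.04,contact_N=8);rep(robot,c)
E
```

```text
16.64 [ 0.549  -0.0235  0.2819] [-3.141  0.     0.873] [-0.4 -1.3 -0.3] 0.404
False 17.39 [ 0.5491 -0.0235  0.2581] [ 3.141 -0.     0.873] [-0.9  0.2 -0.1] 0.411
False 18.92 [ 0.5489 -0.0235  0.2035] [-3.142 -0.     0.873] [-2.7  0.   4.8] 0.408
```

```bash
python3 - <<'E'
from plant import robot
from h import *
robot.grip(.9);robot.sleep(.2);rep(robot)
robot.move_straight([.549,-.0235,.33],vel=.2)
robot.goto([.5,-.3,.33],ori(0));rep(robot)
f=robot.grab_frame("top");g=robot.grab_frame("scene");np.savez("top3.npz",**f);np.savez("scene3.npz",**g)
a=cv2.resize(f["image"][160:280,240:365,::-1],None,fx=3.2,fy=3.2,interpolation=cv2.INTER_CUBIC);b=cv2.resize(g["image"][190:310,240:365,::-1],None,fx=3.2,fy=3.2,interpolation=cv2.INTER_CUBIC)
cv2.imwrite("pics/seated.png",np.hstack([a,b]))
E
```

```text
19.6 [ 0.549  -0.0235  0.2029] [-3.142  0.     0.873] [-0.1 -0.   0.1] 0.901
 21.47 [ 0.5012 -0.2977  0.3295] [-3.14   0.     0.004] [0.3 0.7 0.7] 0.903
```

View pics/seated.png

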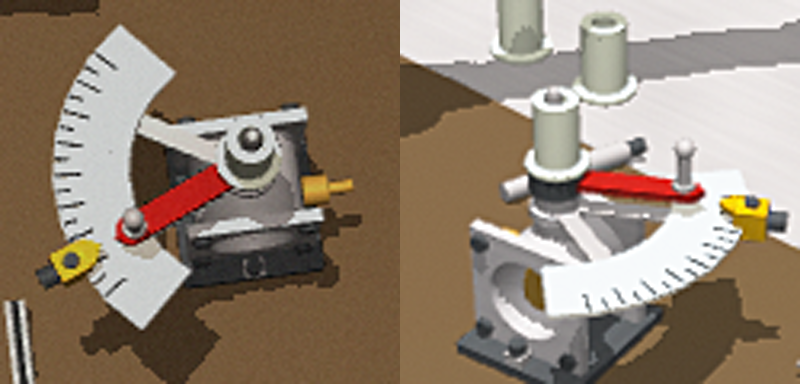

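The sleeve sits flange down on the hub at (555,175) and the lever is unchanged. Both cameras put the lever about 1.2–1.8° past the index, inside tolerance. I'll trim it with one re-grip, since 40 s remain.

```bash
python3 - <<'E'
from plant import robot
import h
from h import *
h.AX[:]=[.549,-.0235]
robot.grip(.5,strength=25)
robot.goto(arc(121.7,z=.32),ori(31.7))
c=robot.move_straight(arc(121.7),vel=.1,contact_N=8);rep(robot,c)
if not c:
    robot.grip(0);rep(robot,"grip")
    robot.move_straight(arc(120.3),vel=.02,attitude=ori(30.3));robot.sleep(.3);rep(robot)
robot.grip(.5);rep(robot,"open")
robot.move_straight(arc(120.3,z=.32),vel=.15)
robot.goto([.5,-.3,.33],ori(0));rep(robot)
f=robot.grab_frame("top");g=robot.grab_frame("scene");np.savez("top4.npz",**f);np.savez("scene4.npz",**g)
a=cv2.resize(f["image"][160:280,240:365,::-1],None,fx=3.2,fy=3.2,interpolation=cv2.INTER_CUBIC);b=cv2.resize(g["image"][190:310,240:365,::-1],None,fx=3.2,fy=3.2,interpolation=cv2.INTER_CUBIC)
cv2.imwrite("pics/final.png",np.hstack([a,b]))
# lever change: red pixel centroid angle (seated vs now), top camera, and yellow
for i in(1,3,4):
    f=load(f"top{i}.npz");H=hsv(f).astype(int);box=np.zeros((480,640),bool);box[165:275,245:345]=1
    m=box&((H[:,:,0]<8)|(H[:,:,0]>172))&(H[:,:,1]>130)&(H[:,:,2]>40);y=box&(abs(H[:,:,0]-26)<6)&(H[:,:,1]>140)
    y[:,300:]=0
    for n,k,z in(("red",m,.1625),("yel",y,.1555)):
        v,u=np.nonzero(k);d=onplane(f,(u.mean(),v.mean()),z)[:2]-h.AX;print(i,n,k.sum(),np.degrees(np.arctan2(d[1],d[0])))
P=cloud(load("scene4.npz"))[205:250,270:300].reshape(-1,3);k=np.hypot(P[:,0]-.549,P[:,1]+.0235)<.02;print("sleeve/spindle z pct",np.nanpercentile(P[k,2],[50,80,90,99]))
E
```

```text
False 24.82 [0.4969 0.0617 0.1891] [ 3.141e+00 -1.000e-03  5.530e-01] [-0.2 -0.1  0.7] 0.498
grip 25.19 [0.4967 0.0617 0.1889] [ 3.142e+00 -1.000e-03  5.530e-01] [-1.2  0.6  2.6] 0.158
 25.77 [0.4989 0.063  0.1889] [ 3.141e+00 -1.000e-03  5.290e-01] [-0.   1.7  5.3] 0.165
open 26.16 [0.4984 0.0628 0.1882] [-3.142e+00  1.000e-03  5.290e-01] [-0.4 -0.5  0. ] 0.497
 28.54 [ 0.5011 -0.298   0.3296] [-3.14   0.     0.004] [ 0.5  0.5 -0.4] 0.502
1 red 305 122.94313004444336
1 yel 110 120.68120840371859
3 red 291 122.87520598692275
3 yel 110 120.60292252093046
4 red 289 121.56683331234308
4 yel 110 120.69282504465278
sleeve/spindle z pct [0.20819784 0.22786204 0.22987962 0.23733489]
```

View pics/final.png

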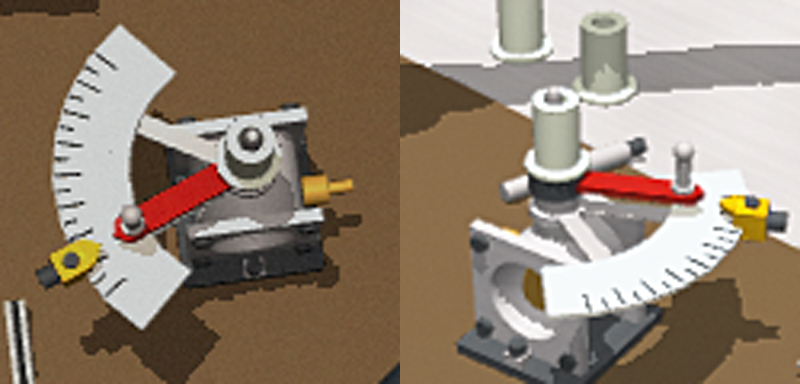

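The lever now points at the beak: nose (120,235), beak tip (100,247). Sleeve is still seated and upright, with its top at about 0.230 against 0.2305 expected. Handing in.

```bash
python3 -c "
from plant import robot
robot.close_job();print(robot.sense()['t'])"
```

```text
the job is handed in; nothing more can be done
the job is handed in; nothing more can be done
```

The job is handed in: the lever is on the index and the white sleeve is seated on the hub, flange down. The robot was clear of everything at about 28.5 s of the 64 s allowed.

I gripped the ball stud and swung the lever about 67°. Then I slid the sleeve over the spindle down to the hub, and re-gripped the stud to take back about 1.3° of overshoot.

**Lever:** In the last top view the lever reads 121.6° against 120.7° for the index, so about 1° apart with 4° allowed. The true gap may be closer to 0°, because that colour reading ran about 1° higher than the outline fit before the trim.

**Sleeve:** It looks upright in both views. Depth puts its top at about 0.230 m, against 0.2305 m expected when seated. The last descent ended with about 5 N upward force, and it stayed in place when released.

**Disagreements:** The two cameras differed by 5–7 mm on the sleeve's starting position, and by 1–2° on the lever and index angles. My first estimate of the spindle axis was 3 mm off, which probably added to the overshoot.

**Not checked:** I didn't measure the bystander parts at the end. The planned moves kept clear of them, and no contact guard tripped.

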